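# Tidy the crib-maker's bench

## Task

Tidy the crib-maker's bench: pack every little house into the open case and then shut the case fully, rim on rim. Stand all the mixing cups nested in one upright stack midway between the two paint tins, and stand the glue jar squarely in front of the soldering station (on the robot's side), centred on it with a gap of about 4 cm. Leave the drill, the screwdriver and the brush where they are.

Things in the scene. Friction and masses are not known exactly. Their poses are not given: they have to be found in the camera images.
- case: Lower shell of a blue plastic assortment case, fixed to the bench, open at the top: 120 mm (x) by 230 mm (y), 48 mm high, walls and floor 4 mm. Origin: centre of its underside on the bench; its x axis points away from the robot towards the hinged long side, z up.
- case_hinge (a point): Middle of the hinge line: on the case's rear (+x) long edge, 60 mm behind the case's origin and 48 mm above the bench. The hinge runs along the case's y.
- lid (a joint): Hinge angle of the case's upper shell (same 120 by 230 mm outline, 24 mm deep, walls and top 4 mm): 0 = shut, its rim flat on the lower shell's rim, case 72 mm high in all; about 1.57 = standing upright at the rear, its outer face away from the robot. Stiff hinge: it stays where it is left, 2 to 3 N at the free edge moves it; it goes no farther than 1.9 rad.
- lid_edge (a point): Middle of the outer edge of the upper shell farthest from the hinge: 120 mm from the hinge line along the shell and 24 mm out from its rim plane, on the outer face (when shut: above the case's front edge, 72 mm above the bench).
- tins: Two full, heavy paint tins fixed to the bench, each 76 mm across and 77 mm high, centres 210 mm apart on the body's y axis. Origin: on the bench exactly midway between the two; z up.
- station: Green soldering station, fixed: 120 mm (x) by 130 mm (y), 80 mm high. Origin: centre of its underside; its front (dark display, knob) faces the robot along its -x.
- jar: Squat glue jar, 58 mm high: plain cylinder 66 mm across up to 46 mm, above it a dark screw cap 60 mm across; paper label, bottom-heavy, 0.18 to 0.35 kg. Origin: centre of its underside, z up.
- cup1: White plastic mixing cup (up to three alike, 2 or 3 present), 70 mm high, 80 g, weighted foot, open at the top: tapered body 38 mm across at the foot and 55 mm at height 48 mm, above it an upright collar 67 mm across, 22 mm tall (58 mm clear mouth). Set straight into another its collar rests on that cup's rim, 22 mm higher. Origin: centre of its underside, z up to the mouth.
- cup2: White plastic mixing cup (up to three alike, 2 or 3 present), 70 mm high, 80 g, weighted foot, open at the top: tapered body 38 mm across at the foot and 55 mm at height 48 mm, above it an upright collar 67 mm across, 22 mm tall (58 mm clear mouth). Set straight into another its collar rests on that cup's rim, 22 mm higher. Origin: centre of its underside, z up to the mouth.
- cup3: White plastic mixing cup (up to three alike, 2 or 3 present), 70 mm high, 80 g, weighted foot, open at the top: tapered body 38 mm across at the foot and 55 mm at height 48 mm, above it an upright collar 67 mm across, 22 mm tall (58 mm clear mouth). Set straight into another its collar rests on that cup's rim, 22 mm higher. Origin: centre of its underside, z up to the mouth.
- house1: Little model house (up to three alike, 2 or 3 present): white plaster walls 64 mm long (x) by 38 mm wide (y), 46 mm high, dark pitched roof with the ridge along x, heavy foot, 60 mm high in all, 56 to 112 g. Origin: centre of its underside, z up.
- house2: Little model house (up to three alike, 2 or 3 present): white plaster walls 64 mm long (x) by 38 mm wide (y), 46 mm high, dark pitched roof with the ridge along x, heavy foot, 60 mm high in all, 56 to 112 g. Origin: centre of its underside, z up.
- house3: Little model house (up to three alike, 2 or 3 present): white plaster walls 64 mm long (x) by 38 mm wide (y), 46 mm high, dark pitched roof with the ridge along x, heavy foot, 60 mm high in all, 56 to 112 g. Origin: centre of its underside, z up.
- screwdriver: Screwdriver lying on the bench, left of the work. A bystander: leave it where it is. Origin: underside of the tool, on the bench.
- brush: Brush lying on the bench, right of the work. A bystander: leave it where it is. Origin: underside of the tool, on the bench.
- drill: Cordless drill standing on its battery (70 by 110 mm foot, about 190 mm tall), right of the work. A bystander: leave it where it is. Origin: underside of the tool, on the bench.
Not all that is in view belongs to the job. Leave any purple or red look-alike of the jar alone.

How it is judged:
On the way, in this order (a step that is already met when the one before it is completed fails the run):
1. every house lies in the case while the case is open (x of house1 in the frame of case between -0.05 and 0.05 m and y of house1 in the frame of case between -0.105 and 0.105 m and z of house1 in the frame of case between -0.005 and 0.04 m and x of house2 in the frame of case between -0.05 and 0.05 m and y of house2 in the frame of case between -0.105 and 0.105 m and z of house2 in the frame of case between -0.005 and 0.04 m and x of house3 in the frame of case between -0.05 and 0.05 m and y of house3 in the frame of case between -0.105 and 0.105 m and z of house3 in the frame of case between -0.005 and 0.04 m and value of joint lid above 0.3 rad), for 0.2 s.
2. the case is shut (value of joint lid below 0.04 rad), for 0.2 s.
At the end, for the whole second after the job is handed in: Houses inside the case, case shut (under 0.04 rad); cups nested in one upright stack (within 0.1 rad, undersides below 55 mm), centres within 15 mm of the tins' midpoint; jar upright in front of the station, centred within 15 mm, gap 40 mm give or take 20; cups and jar at rest (x of house1 in the frame of case between -0.05 and 0.05 m and y of house1 in the frame of case between -0.105 and 0.105 m and z of house1 in the frame of case between -0.005 and 0.04 m and x of house2 in the frame of case between -0.05 and 0.05 m and y of house2 in the frame of case between -0.105 and 0.105 m and z of house2 in the frame of case between -0.005 and 0.04 m and x of house3 in the frame of case between -0.05 and 0.05 m and y of house3 in the frame of case between -0.105 and 0.105 m and z of house3 in the frame of case between -0.005 and 0.04 m and value of joint lid below 0.04 rad and horizontal distance between each of cup1, cup2, cup3 and tins below 0.015 m and angle between each of cup1, cup2, cup3, jar's own z axis and vertical below 0.1 rad and height (world z) of each of cup1, cup2, cup3 below 0.055 m and linear speed of each of cup1, cup2, cup3, jar below 0.02 m/s and x of jar in the frame of station between -0.153 and -0.113 m and y of jar in the frame of station between -0.015 and 0.015 m and height (world z) of jar below 0.01 m); the robot touches nothing.
It fails at once if the drill is moved from its place by more than 30 mm (distance of drill from where it was at the start of the episode above 0.03 m).
It fails at once if the screwdriver is moved from its place by more than 30 mm (distance of screwdriver from where it was at the start of the episode above 0.03 m).
It fails at once if the brush is moved from its place by more than 30 mm (distance of brush from where it was at the start of the episode above 0.03 m).
Of cup1, cup2, cup3 only 2 to 3 are there at a start; the rules pass over those that are not, and their reading is None.
Of house1, house2, house3 only 2 to 3 are there at a start; the rules pass over those that are not, and their reading is None.
At some moment in a run one of jar, house1, house2, house3 may be knocked a few centimetres aside while the robot is not near it.
It also fails if it takes over 210 s, if anything falls off the work surface, if the arm or the gripper's body presses on something with over 40 N, if the wrist force passes 120 N, or if a joint passes its speed limit or range.

## Robot

A 7-joint arm with a two-finger parallel gripper is mounted at the origin on the work surface. World frame = base frame: x ahead of the robot, y to its left, z up, the work surface at z = 0. Lengths are in m, angles in rad, forces in N, time in s.
With the tool pointing down it reaches from about 0.4 to 0.9 m from the base axis. Payload 5.6 kg.
Tool frame: the origin (TCP) lies midway between the tips of the shut fingers; the grasp point (between the pads) lies 19 mm behind it; z points along the fingers, y is the line along which they close (so a half turn about z gives the same grasp; the last joint's range is limited). The gripper opens to 92 mm and grips with 3 to 60 N. Pads are 20 mm wide; open, the fingers measure 128 mm over their backs; the gripper's body (75 mm by 189 mm) begins 69 mm behind the grasp point.
Start: joints at [1.166, 0.468, -0.012, 1.603, 0.006, 1.071, -0.056], TCP at [0.23, -0.608, 0.215] pointing down, gripper open.
Joint ranges: [-2.53, 2.53], [-0.31, 2.02], [-1.57, 1.55], [0.28, 2.44], [-1.29, 4.43], [0.15, 1.84], [-2.92, 2.92]. Speed limits (rad/s): [2.57, 2.57, 3.14, 3.14, 3.14, 3.14, 3.14].

## Interface

Orientations are given as a 3x3 rotation matrix whose columns are the frame's x, y, z axes.
In Python, from station import env, effector, solver, viewer, workorder, search_frame, tip_of gives the robot as it stands. Calls block until the motion is done:
- env.reach(position, orientation): joint-space move of the TCP to a pose.
- env.movel(position, frame=None, rate=0.15): straight line of the TCP; frame=None keeps the orientation; rate is the mean speed in m/s.
- env.goto_joints(angles): joint-space move.
- effector.release() and effector.grasp(squeeze=None): open the fingers fully, or close them until they stop; squeeze is the grip in N (None keeps the last).
- env.pause(seconds).
- solver.inverse_kinematics(position, orientation): joint angles nearest the present ones, or None.
- env.sense(): the state.
- viewer.read_camera(name): name is "side" or "top"; returns (picture, depth): 384x512x3 uint8, red, green, blue; 384x512 float32, m along the optical axis (not along the pixel's ray), 0 where there is no reading.
- viewer.camera_info(name): a dict with "intrinsics" (3x3 intrinsics, pixels), "eye" and "rotation" of the camera in the world. Camera axes: x right, y up, looking along -z (the intrinsics and any distortion apply to the point x, -y, -z); pixel columns grow to the right and rows downward; lengths in m; the calibration is good to about 2 mm. A picture is of the moment at which its call begins. camera_info takes no time and is no camera call.
A pose or a line that the arm cannot do raises env.PlanningError and nothing moves.
- workorder.finish_job(): hands the job in; it is judged then, once.
Trained networks look in the newest picture that a camera, given by its name, has taken for a name from the list of things; names that differ only in an ending like _2 or _b are one class to them, and where a whole thing is asked for, a point or a joint stands for the part that bears it (a point fixed in the world has none). Each returns a list of dicts, best first, with "score" (0 to 1); they miss things now and then, are a little off and sometimes report something else, mostly with a low value. They report only what shows in the picture. A call takes as long as a camera call. They do not tell look-alikes from the thing itself.
- search_frame(camera, name): "at" ([x, y, z] in m, in world coordinates, good to about 4 mm: the middle of the surface that is visible of it).
- tip_of(camera, name): "at" ([x, y, z] in m, in world coordinates, good to about 4 mm: a listed point, or the origin of a listed thing).
The state is a dict: "t": time; "joint_positions": joint angles; "joint_velocities": joint speeds; "tau": joint torques, N m; "ee_pos": TCP position; "tcp_rot": TCP orientation; "wrist_force": force on the tool from outside, world axes, zero at the start; "moment": the same for the moment, N m; "gripper_width": finger opening in m; "grasp_force": force on a finger pad.
Only numpy, scipy, OpenCV 4.12 (cv2) and the standard library are available. Lean on these libraries where they do the work, as an engineer would, in place of code of your own. Each camera call takes 0.05 s, during which the arm holds its last target. There are 200 camera calls.

## Working session

There is one attempt and no reset: what is moved stays moved. The work goes in short steps, each a Python script; the robot and the scene stay as the last script left them, time stands still between calls to the robot, and variables do not carry over. Pictures are saved under pics/ and viewed, at most 14 in all, crops included, and the job is handed in when it is done.

```bash
ls; mkdir -p pics
python3 - <<'E'
from station import env, effector, solver, viewer, workorder, search_frame, tip_of
import cv2, numpy as np
for c in ("top","side"):
    p,d=viewer.read_camera(c); cv2.imwrite(f"pics/{c}0.png",p[...,::-1]); np.save(f"pics/{c}0d.npy",d)
    i=viewer.camera_info(c); print(c,i)
    for n in ("case","case_hinge","lid_edge","tins","station","jar","cup1","house1","drill","brush","screwdriver"):
        for f in (tip_of,search_frame):
            try: r=f(c,n)
            except Exception as e: r=[];print(n,e)
            print(n,f.__name__,[(np.round(q["at"],3).tolist(),round(q["score"],2)) for q in r])
print(env.sense()["t"])
E
```

```text
pics
top {'intrinsics': array([[437.87651224,   0.        , 259.26544973],
       [  0.        , 437.87651224, 196.43331556],
       [  0.        ,   0.        ,   1.        ]]), 'eye': array([ 0.37571346, -0.02285646,  1.68093959]), 'rotation': array([[-0.02485875,  0.99755051, -0.06538368],
       [-0.99957132, -0.02379067,  0.01706389],
       [ 0.01546657,  0.06577983,  0.99771429]])}
case call [([0.556, 0.272, 0.002], 0.8)]
case call [([0.582, 0.276, 0.006], 0.72)]
case_hinge call [([0.614, 0.282, 0.048], 0.84)]
case_hinge call [([0.58, 0.275, 0.001], 0.79)]
lid_edge call [([0.632, 0.287, 0.166], 0.85), ([0.418, -0.117, -0.001], 0.47)]
lid_edge call [([0.618, 0.284, 0.167], 0.94), ([0.332, -0.298, 0.058], 0.26)]
tins call []
tins call [([0.569, -0.343, 0.075], 0.67)]
station call [([0.713, -0.024, -0.003], 0.94), ([0.363, -0.439, -0.003], 0.66)]
station call [([0.707, -0.028, 0.078], 0.82)]
jar call [([0.22, -0.375, -0.002], 0.72), ([0.332, -0.3, -0.0], 0.58), ([0.472, -0.349, 0.001], 0.58)]
jar call [([0.474, -0.345, 0.058], 0.7), ([0.332, -0.295, 0.057], 0.68), ([0.222, -0.371
[... 1816 characters left out ...]
7), ([0.225, -0.352, 0.043], 0.53)]
cup1 call [([0.374, 0.207, 0.0], 0.84), ([0.422, -0.112, 0.0], 0.83), ([0.43, 0.102, -0.001], 0.37)]
cup1 call [([0.418, -0.095, 0.053], 0.71), ([0.388, -0.205, 0.053], 0.7), ([0.374, 0.216, 0.054], 0.67)]
house1 call [([0.431, 0.102, 0.004], 0.83), ([0.44, -0.007, -0.001], 0.77), ([0.325, -0.296, 0.001], 0.47)]
house1 call [([0.435, 0.004, 0.038], 0.7), ([0.428, 0.118, 0.048], 0.59)]
drill call [([0.503, -0.555, 0.002], 0.91)]
drill call [([0.499, -0.523, 0.117], 0.9)]
brush call [([0.362, -0.435, -0.004], 0.73)]
brush call [([0.361, -0.446, 0.016], 0.61)]
screwdriver call [([0.399, 0.479, -0.004], 0.5)]
screwdriver call [([0.408, 0.454, 0.021], 0.6)]
2.3
```

View pics/top0.png

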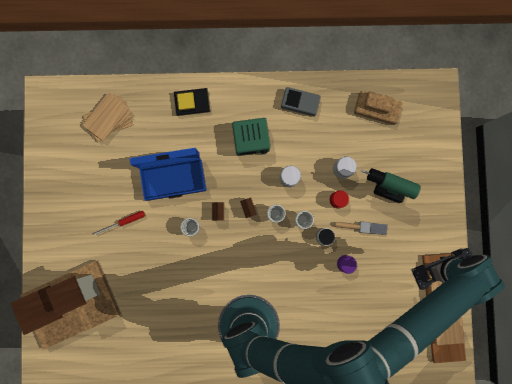

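View pics/side0.png

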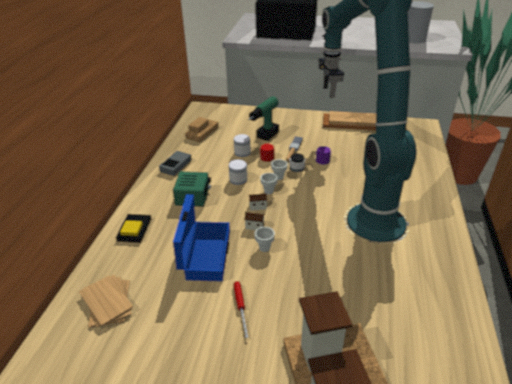

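Candidates for the glue jar (top view): dark cap (326,237), red (340,200), purple (347,264). I choose the dark-capped one. House candidates are (217,211) and (248,207). The large model house at (55,300) is scenery. The cups are at (190,228), (277,214) and (305,219), and the tins at (291,176) and (346,166). Next I take a close crop and the geometry.

```bash
cat > h.py <<'E'
from station import env, effector, solver, viewer, workorder, search_frame, tip_of
import cv2, numpy as np
def shot(c):
    p,d=viewer.read_camera(c); i=viewer.camera_info(c); K=i["intrinsics"]
    v,u=np.mgrid[:d.shape[0],:d.shape[1]]
    P=np.stack([(u-K[0,2])/K[0,0]*d,-(v-K[1,2])/K[1,1]*d,-d],-1)@i["rotation"].T+i["eye"]
    P[d==0]=np.nan
    return p,P
def near(P,xy,r,z0,z1):
    with np.errstate(invalid="ignore"):
        return (np.hypot(P[...,0]-xy[0],P[...,1]-xy[1])<r)&(P[...,2]>z0)&(P[...,2]<z1)
def rect(pts):
    """centre, long side, short side, yaw of long side (-pi/2..pi/2)"""
    (c,(w,h),a)=cv2.minAreaRect((pts[:,:2]*1000).astype(np.float32))
    if w<h: w,h,a=h,w,a+90
    a=(a+90)%180-90
    return np.array(c)/1000,w,h,np.radians(a)
def down(yaw):
    """tool down, closing direction (tool y) at world angle yaw"""
    y=np.array([np.cos(yaw),np.sin(yaw),0]); z=np.array([0,0,-1.])
    return np.column_stack([np.cross(y,z),y,z])
E
python3 - <<'E'
from h import *
t,PT=shot("top"); s,PS=shot("side")
cv2.imwrite("pics/crop1.png",cv2.resize(t[125:285,120:430,::-1],None,fx=2.5,fy=2.5,interpolation=cv2.INTER_CUBIC))
B=np.concatenate([PT.reshape(-1,3),PS.reshape(-1,3)])
def show(n,xy,r,z0,z1):
    for k,P in (("top",PT),("side",PS)):
        q=P[near(P,xy,r,z0,z1)]
        if len(q)>5:
            c,w,h,a=rect(q); print(n,k,len(q),"c",c.round(4),"wh",round(w,1),round(h,1),"yaw",round(a,3),"z",np.percentile(q[:,2],[5,50,98]).round(3), "mean",q.mean(0).round(4))
show("houseA",(.445,-.01),.045,.02,.09)
show("houseB",(.432,.102),.045,.02,.09)
show("ridgeA",(.445,-.01),.045,.055,.09)
show("ridgeB",(.432,.102),.045,.055,.09)
for i,xy in enumerate([(.392,-.213),(.374,.21),(.42,-.115)]): show(f"cup{i}",xy,.05,.06,.09)
show("jar",(.332,-.297),.045,.052,.07)
show("tin1",(.56,-.18),.06,.07,.09)
show("tin2",(.569,-.343),.0,.07,.09)
show("tin2",(.585,-.37),.07,.07,.09)
show("station",(.71,-.027),.11,.074,.09)
show("rim",(.556,.274),.15,.042,.054)
show("lidtop",(.63,.286),.14,.155,.19)
show("lid",(.63,.286),.14,.08,.19)
E
```

```text
houseA top 213 c [ 0.4424 -0.0084] wh 67.6 42.6 yaw 0.3 z [0.045 0.055 0.065] mean [ 0.4423 -0.0083  0.0546]
houseA side 214 c [ 0.4409 -0.0052] wh 67.8 48.8 yaw 0.238 z [0.022 0.047 0.061] mean [0.4393 0.0037 0.0448]
houseB top 227 c [0.4321 0.1064] wh 67.3 42.6 yaw -0.027 z [0.046 0.054 0.065] mean [0.4319 0.1056 0.0545]
houseB side 250 c [0.4315 0.1071] wh 68.3 48.0 yaw -0.029 z [0.024 0.049 0.061] mean [0.4313 0.1165 0.0451]
ridgeA top 103 c [ 0.4415 -0.0061] wh 67.2 37.5 yaw 0.298 z [0.055 0.06  0.065] mean [ 0.4434 -0.0083  0.0595]
ridgeA side 51 c [ 0.441 -0.004] wh 65.4 26.7 yaw 0.329 z [0.055 0.058 0.062] mean [ 0.4397 -0.0038  0.0582]
ridgeB top 107 c [0.4315 0.1065] wh 68.3 39.7 yaw -0.086 z [0.055 0.059 0.066] mean [0.4322 0.105  0.0594]
ridgeB side 58 c [0.4323 0.1116] wh 66.6 20.5 yaw 0.041 z [0.055 0.058 0.063] mean [0.4327 0.1097 0.0582]
cup0 top 75 c [ 0.3923 -0.2145] wh 63.5 62.9 yaw 1.57 z [0.061 0.07  0.077] mean [ 0.3918 -0.2159  0.0697]
cup0 side 83 c [ 0.3911 -0.214 ] wh 75.3 61.4 yaw -1.405 z [0.06  0.066 0.072] mean [ 0.3917 -0.2119  0.0663]
cup1 top 76 c [0.
[... 1237 characters left out ...]
-1.473 z [0.075 0.08  0.085] mean [ 0.7076 -0.0177  0.0798]
rim top 365 c [0.5606 0.2742] wh 230.8 146.9 yaw -1.421 z [0.044 0.05  0.054] mean [0.5841 0.2804 0.0492]
rim side 516 c [0.5642 0.2764] wh 240.0 146.1 yaw -1.432 z [0.043 0.049 0.054] mean [0.582  0.2837 0.0488]
lidtop top 471 c [0.6236 0.283 ] wh 230.9 25.6 yaw -1.429 z [0.164 0.17  0.178] mean [0.6234 0.2824 0.1702]
lidtop side 400 c [0.624  0.2843] wh 234.2 26.2 yaw -1.426 z [0.162 0.168 0.176] mean [0.6209 0.2984 0.1685]
lid top 503 c [0.6236 0.2829] wh 231.2 25.6 yaw -1.429 z [0.141 0.17  0.178] mean [0.6234 0.2814 0.1667]
lid side 643 c [0.6239 0.2835] wh 236.4 26.7 yaw -1.437 z [0.087 0.166 0.175] mean [0.6207 0.3052 0.147 ]
```

View pics/crop1.png

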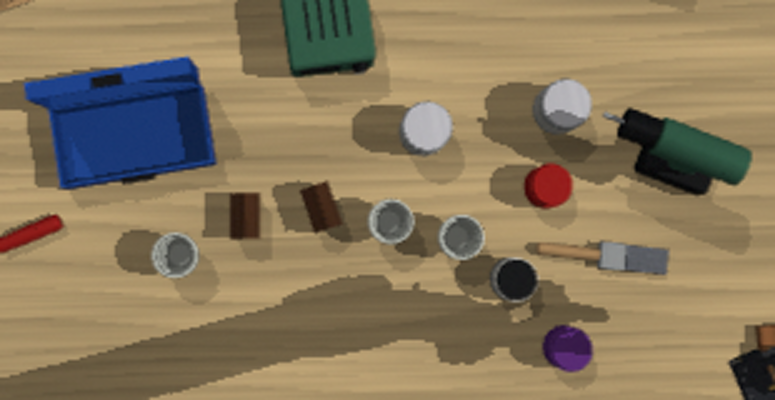

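The crop shows the dark-capped jar at (515,280) with the brush handle tip close by at (530,247), so I will grip the jar along y. There are two houses, and the case, tins and station match their given sizes. Houses go first.

```bash
cat >> h.py <<'E'
CASE=np.array([.553,.2737]); CY=.143
def R2(a): return np.array([[np.cos(a),-np.sin(a)],[np.sin(a),np.cos(a)]])
def case(x,y): return CASE+R2(CY)@[x,y]
TINS=np.array([.5705,-.2715]); JAR=np.array([.5768,-.0400])
def pose(xy,z,yaw):
    """reach above in joint space, half-turn chosen for the last joint nearest its middle"""
    best=None
    for k in (0,1,-1):
        q=solver.inverse_kinematics([*xy,z],down(yaw+k*np.pi))
        if q is not None and (best is None or abs(q[6])<abs(best[0])): best=(q[6],yaw+k*np.pi)
    env.reach([*xy,z],down(best[1]))
def pick(xy,yaw,z,up,squeeze,hi=.12):
    effector.release(); pose(xy,hi+z,yaw)
    env.movel([*xy,z+.04]); env.movel([*xy,z],rate=.08)
    effector.grasp(squeeze); w=env.sense()["gripper_width"]
    env.movel([*xy,up],rate=.15); s=env.sense()
    print("picked width",round(w,4),round(s["gripper_width"],4),"F",round(s["grasp_force"],1),"t",round(s["t"],1))
    return s["gripper_width"]
def place(xy,yaw,z,up):
    pose(xy,up,yaw); env.movel([*xy,z+.03]); env.movel([*xy,z],rate=.05)
    s=env.sense(); print("at place",np.round(s["ee_pos"],4),"wf",np.round(s["wrist_force"],1),"w",round(s["gripper_width"],4))
    effector.release(); env.movel([*xy,z+.05],rate=.1); env.movel([*xy,up],rate=.25)
    print("t",round(env.sense()["t"],1))
E
python3 - <<'E'
from h import *
w=pick((.4424,-.0078),.30+np.pi/2,.013,.25,20)
if w>.03: place(case(-.012,-.045),CY+np.pi/2,.019,.25)
t,P=shot("top"); q=P[near(P,(.432,.105),.09,.045,.09)]; print(len(q),rect(q))
cv2.imwrite("pics/a1.png",cv2.resize(t[120:260,100:300,::-1],None,fx=3,fy=3))
E
```

```text
picked width 0.038 0.0381 F 20.0 t 8.8
at place [0.5475 0.2277 0.019 ] wf [-0.3 -1.  -1.3] w 0.0379
t 14.5
5 (array([0.38029013, 0.1770666 ]), 13.358150482177734, 2.1109066009521484, np.float64(0.5265060819813111))
```

View pics/a1.png

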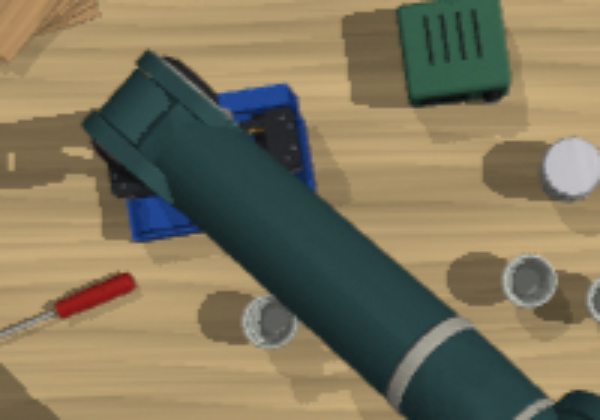

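The arm hides the second house, so I move it aside and look again.

Run:
```python
from h import *
env.reach([.3,-.45,.35],down(np.pi/2))
t,P=shot("top")
for xy,r,z0,z1 in (((.432,.105),.09,.04,.068),(case(-.012,-.045),.05,.052,.072),(case(.0,.0),.05,.05,.072)):
    q=P[near(P,xy,r,z0,z1)]; print(len(q),len(q)>5 and rect(q))
cv2.imwrite("pics/a2.png",cv2.resize(t[120:260,100:300,::-1],None,fx=3,fy=3))
```

```text
235 (array([0.4243884, 0.1344147]), 116.55703735351562, 75.90773010253906, np.float64(-1.3053162672769327))
184 (array([0.54196991, 0.22742172]), 78.4794921875, 43.38603591918945, np.float64(0.13290717640689803))
92 (array([0.54880737, 0.23704901]), 62.36635208129883, 26.79378890991211, np.float64(0.11997512414720386))
```

View pics/a2.png

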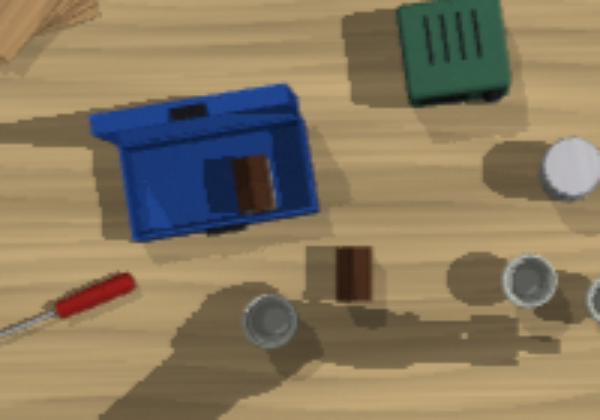

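House A stands in the case at crop (255,183), and house B is unmoved at (353,273). I place B and then look.

Run:
```python
from h import *
w=pick((.4318,.106),-.03+np.pi/2,.013,.25,20)
if w>.03: place(case(-.012,.043),CY+np.pi/2,.019,.25)
env.reach([.3,-.45,.35],down(np.pi/2))
t,P=shot("top")
for y in (-.045,.043):
    q=P[near(P,case(-.012,y),.045,.052,.072)]; c=rect(q); print(len(q),c, "in case",(R2(-CY)@(c[0]-CASE)).round(4),q[:,2].max())
cv2.imwrite("pics/a3.png",cv2.resize(t[120:260,100:300,::-1],None,fx=3,fy=3))
```

```text
picked width 0.0381 0.038 F 20.0 t 23.5
at place [0.535  0.3148 0.019 ] wf [ 0.2  0.3 -0.4] w 0.0379
t 29.1
188 (array([0.54271252, 0.22771527]), 77.81277465820312, 43.7464485168457, np.float64(0.1298937014425541)) in case [-0.0167 -0.044 ] 0.07178362600706056
192 (array([0.53234985, 0.3147308 ]), 77.46392822265625, 44.02290725708008, np.float64(0.1474743263521168)) in case [-0.0146  0.0436] 0.07117996642975077
```

View pics/a3.png

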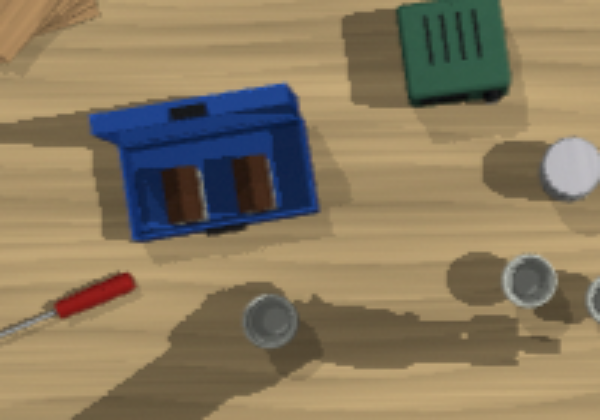

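Both houses are in the case at crop (183,193) and (255,183). I shut the lid next, pushing from behind along the hinge arc with closed fingers.

Run:
```python
from h import *
effector.grasp(10)
def tcp(th,off,r=.105):
    x=.06-r*np.cos(th)+(.024+off)*np.sin(th); z=.048+r*np.sin(th)+(.024+off)*np.cos(th)
    return [*case(x,0),z]
p=tcp(np.pi/2,.035)
pose(p[:2],.30,CY+np.pi/2)
env.movel(p); env.movel(tcp(np.pi/2,.012),rate=.08)
for th in np.linspace(1.5,0.0,16):
    env.movel(tcp(th,.010*np.sin(th)-.001),rate=.1)
    f=env.sense()["wrist_force"]
    if np.linalg.norm(f)>20: print("force",th,f.round(1))
for dz in (.001,.002,.003,.004):
    f=env.sense()["wrist_force"]; print(dz,f.round(1))
    if f[2]>12: break
    p=tcp(0,-.001); p[2]-=dz; env.movel(p,rate=.03)
env.movel([*p[:2],.3],rate=.2); effector.release()
env.reach([.3,-.45,.35],down(np.pi/2))
t,PT=shot("top"); s,PS=shot("side")
for P in (PT,PS):
    for x in (-.045,0,.045):
        q=P[near(P,case(x,0),.03,.05,.12)]; print(x,len(q),np.median(q[:,2]).round(4))
cv2.imwrite("pics/a4.png",np.vstack([cv2.resize(i,None,fx=2,fy=2)[:, :,::-1] for i in (t[120:260,100:400],s[130:290,130:430])]))
print(env.sense()["t"])
```

```text
0.001 [ 1.  -0.4  5.8]
0.002 [-1.1 -2.2 14.2]
-0.045 181 0.0722
0 207 0.0736
0.045 178 0.0728
-0.045 167 0.0712
0 179 0.0721
0.045 149 0.0723
47.7333
```

View pics/a4.png

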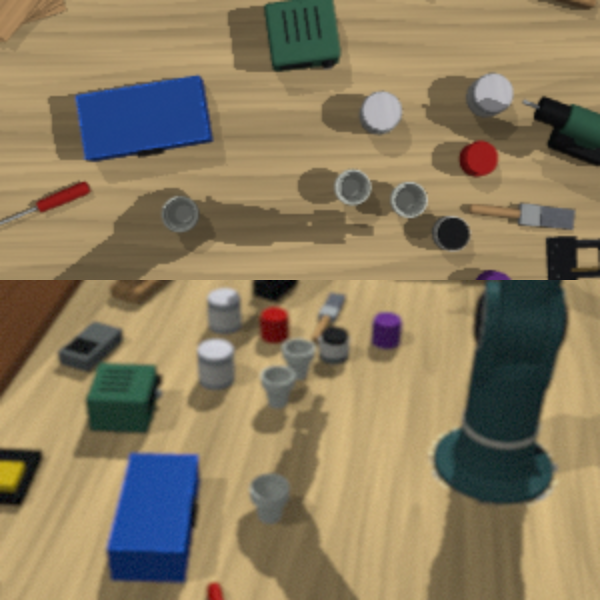

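The case is shut flat: the lid top reads 72 mm at the front, middle and rear. The jar is unmoved at (452,233) in the top crop. Cups next.

Run:
```python
from h import *
for k,xy in enumerate([(.417,-.1125),(.392,-.2147),(.3768,.2065)]):
    w=pick(xy,.14,.051,.25,10)
    if not .062<w<.072: print("bad grip",k); break
    place(TINS,.14,.0525+.022*k,.25)
    if k<2: continue
env.reach([.35,.3,.35],down(np.pi/2))
t,PT=shot("top"); s,PS=shot("side")
for n,P in (("top",PT),("side",PS)):
    q=P[near(P,TINS,.05,.10,.15)]; print(n,len(q),len(q)>5 and (rect(q),np.percentile(q[:,2],[50,95])))
    q=P[near(P,(.3275,-.2955),.07,.05,.068)]; print("jar",len(q),len(q)>5 and rect(q))
cv2.imwrite("pics/a5.png",np.vstack([cv2.resize(i,None,fx=2,fy=2)[:, :,::-1] for i in (t[120:260,100:400],s[100:260,150:450])]))
print(env.sense()["t"])
```

```text
picked width 0.066 0.0655 F 10.0 t 53.2
at place [ 0.5706 -0.2714  0.0525] wf [-0.   0.2 -1. ] w 0.0662
t 58.1
picked width 0.0676 0.0679 F 10.0 t 62.4
at place [ 0.5706 -0.2714  0.0745] wf [-0.6  0.7 -1. ] w 0.0681
t 66.9
picked width 0.0676 0.0677 F 10.0 t 72.3
at place [ 0.5705 -0.2713  0.0964] wf [ 0.1  0.4 -0.4] w 0.0678
t 77.6
top 88 ((array([ 0.56898779, -0.26952695]), 64.46700286865234, 64.02446746826172, np.float64(-0.7823075649524114)), array([0.11303157, 0.11956887]))
jar 213 (array([ 0.32945084, -0.29466129]), 59.659889221191406, 58.95811080932617, np.float64(1.543558314113893))
side 107 ((array([ 0.5704837, -0.2678606]), 70.89163970947266, 67.35707092285156, np.float64(-0.9105639383120279)), array([0.10806001, 0.11518931]))
jar 104 (array([ 0.32624097, -0.29345123]), 60.012176513671875, 55.29277038574219, np.float64(-1.4619774341253868))
79.925
```

View pics/a5.png

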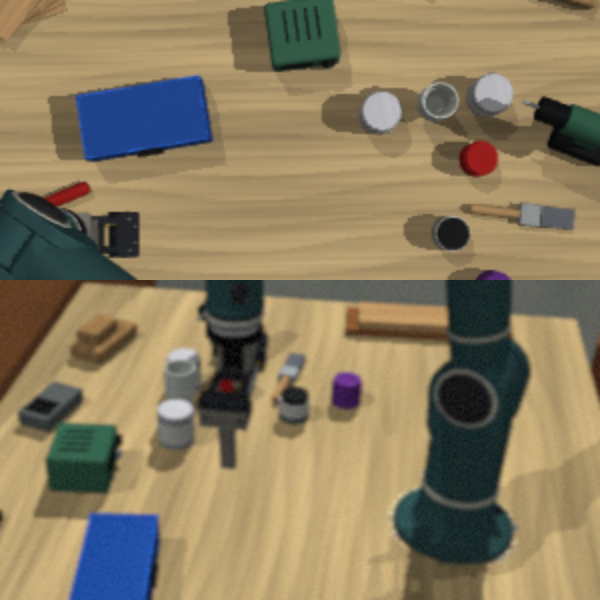

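The stack's rim is at 0.113 m, against 114 mm expected for three nested cups. It stands midway between the tins at (440,101). The jar is still at (452,233), so I move it now.

Run:
```python
from h import *
w=pick((.3285,-.2955),np.pi/2,.016,.25,25)
if w>.055: place(JAR,.11+np.pi/2,.0175,.25)
env.reach([.3,-.45,.4],down(np.pi/2))
t,PT=shot("top"); s,PS=shot("side")
for n,P in (("top",PT),("side",PS)):
    q=P[near(P,JAR,.055,.052,.068)]; c=rect(q); print("jar",n,len(q),c,(R2(-.11)@(c[0]-[.709,-.0255])).round(4),np.median(q[:,2]))
    q=P[near(P,TINS,.05,.10,.15)]; print("cups",len(q),len(q)>5 and (rect(q),np.percentile(q[:,2],[50,95])))
    q=P[near(P,CASE,.1,.05,.15)]; print("lid",np.percentile(q[:,2],[5,50,95]))
for c in ("top","side"): print([(r["at"],r["score"]) for r in tip_of(c,"station")[:1]])
cv2.imwrite("pics/a6.png",np.vstack([cv2.resize(i,None,fx=2,fy=2)[:, :,::-1] for i in (t[120:260,100:400],s[100:260,150:450])]))
print(env.sense()["t"])
```

```text
picked width 0.0659 0.0656 F 25.2 t 86.0
at place [ 0.5769 -0.0398  0.0175] wf [-0.3 -0.2 -2.1] w 0.066
t 92.2
jar top 199 (array([ 0.57564001, -0.0389062 ]), 56.79887008666992, 55.9886360168457, np.float64(-0.021672006002737818)) [-0.134   0.0013] 0.05860741379825152
cups 90 ((array([ 0.56867255, -0.26916919]), 64.74915313720703, 64.14678955078125, np.float64(-0.7629413238214642)), array([0.11362599, 0.1209965 ]))
lid [0.06635757 0.07305082 0.07916432]
jar side 121 (array([ 0.57674573, -0.03585831]), 58.83542251586914, 58.08926010131836, np.float64(1.3697138160562456)) [-0.1326  0.0042] 0.05844148299265206
cups 106 ((array([ 0.57000745, -0.26877759]), 68.07238006591797, 67.20159149169922, np.float64(1.200359141280363)), array([0.10821033, 0.11609389]))
lid [0.06708672 0.07196983 0.07575211]
[([0.712, -0.0231, 0.0002], 0.95)]
[([0.5746, -0.0402, 0.0013], 0.72)]
94.2417
```

View pics/a6.png

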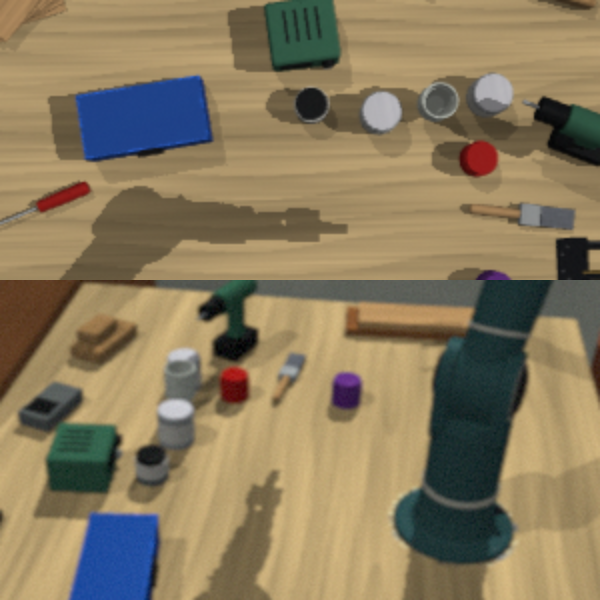

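The jar stands upright in front of the station at (312,104), the cups are stacked at (440,101) and the case is shut. The bystanders have not moved, so I hand in.

```bash
python3 -c "
from h import *
print(workorder.finish_job())"
```

```text
the job is handed in; nothing more can be done
None
```

I handed the job in at about 94 s: both houses are in the shut case, the three cups are nested midway between the tins, and the glue jar stands centred in front of the station with a gap of about 4 cm; the hand-in returned no verdict, so this rests on my last camera check.

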